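# Take a contact-plate sample from a marked spot on the lab desk

## Task

Take a surface sample at the blue ring on the desk with the contact-plate applicator: first put the stain bottle that stands on the ring back into the free hole of its white rack. Then lift the applicator straight out of its grey dock by the black handle and, holding it upright, press its plate gently and flat on the desk in the middle of the ring until the lower edge of the white bell has come down onto the green band (about 5 N); never bottom the spring, and as the plate is sterile let it touch nothing but that spot. Knock no bottle over, and finish while still holding the applicator pressed there: the contact time runs on after you.

Things in the scene. Friction and masses are not known exactly. Their poses are not given: they have to be found in the camera images.
- spot: the sampling spot: a flat blue ring label stuck on the desk top (0.5 mm thick, no obstacle), inner diameter 76 mm, outer 86 mm, with four short ticks outside it; origin at the ring's centre on the desk, z = 0
- rack: white bottle rack, a fixed block 58 x 213 x 24 mm (grey ends 27 mm high); its y axis runs along it; origin: centre of its underside on the desk. Four round through holes, 40 mm wide, 48 mm apart on its centre line at y = -72, -24, 24, 72 mm; bottles stand in them on the desk itself (z = 0). Three holes are taken, one is free
- rack_hole0 (a point): centre of rack hole 0 (rack y = -72 mm) at desk height
- rack_hole1 (a point): centre of rack hole 1 (rack y = -24 mm) at desk height
- rack_hole2 (a point): centre of rack hole 2 (rack y = 24 mm) at desk height
- rack_hole3 (a point): centre of rack hole 3 (rack y = 72 mm) at desk height
- stain_violet: brown dropper bottle, body 33 mm across up to 57 mm high, coloured neck and nozzle 20 mm across above that, 87 mm high in all, 70 g (varies); origin at the centre of its underside, z up. This one has a black neck and nozzle and a label with a violet stripe. Any one of the four bottles may be the one on the ring
- stain_iodine: brown dropper bottle, body 33 mm across up to 57 mm high, coloured neck and nozzle 20 mm across above that, 87 mm high in all, 70 g (varies); origin at the centre of its underside, z up. This one has a white neck and nozzle and a label with an orange-brown stripe
- decolor: brown dropper bottle, body 33 mm across up to 57 mm high, coloured neck and nozzle 20 mm across above that, 87 mm high in all, 70 g (varies); origin at the centre of its underside, z up. This one has a blue neck and nozzle
- stain_red: brown dropper bottle, body 33 mm across up to 57 mm high, coloured neck and nozzle 20 mm across above that, 87 mm high in all, 70 g (varies); origin at the centre of its underside, z up. This one has a red neck and nozzle
- dock: grey round cup fixed on the desk, 92 mm across, 33.5 mm high; origin: centre of its underside. The applicator stands in it: its bell's edge rests on a step 28 mm up inside the mouth (mouth 79 mm across, below the step 71 mm), the plate hangs inside, 6 mm clear of the floor. Lift it straight up by 30 mm to be clear
- applicator: contact-plate applicator like a round stamp, 180 g (varies): white bell 76 mm across, from 18 to 37 mm above the origin, neck 24 mm across, round ribbed black handle 36 mm across from 50 to 97 mm above the origin: hold it there, about 74 mm up. Origin: on its axis at the plate's face, spring free (10 mm above the desk while docked); z up the handle. Yaw does not matter
- spring_foot (a joint): travel of the sprung foot with the plate (m): 0 = free, plate face 18 mm below the bell's edge; grows as the plate is pushed up into the bell; 0.014 = bottomed. The spring gives 2 N at 0 and 0.5 N more per mm (5 N at 0.006). The bell's edge stands on the foot's white band at 0 to 0.003, green band 0.003 to 0.009, red band above 0.009
- plate_face (a point): centre of the plate's amber lower face, 56 mm across (dish 60 mm, foot 63 mm across), which goes on the spot
- immersion_oil: bystander: small brown dropper bottle with a black nozzle, 28 mm across, 70 mm high; origin at the centre of its underside

How it is judged (in metres and radians):
On the way, in this order (a step that is already met when the one before it is completed fails the run):
1. all four stain bottles stand in the holes of the rack ((horizontal distance between stain_violet and rack_hole0 below 0.007 m or horizontal distance between stain_violet and rack_hole1 below 0.007 m or horizontal distance between stain_violet and rack_hole2 below 0.007 m or horizontal distance between stain_violet and rack_hole3 below 0.007 m) and (horizontal distance between stain_iodine and rack_hole0 below 0.007 m or horizontal distance between stain_iodine and rack_hole1 below 0.007 m or horizontal distance between stain_iodine and rack_hole2 below 0.007 m or horizontal distance between stain_iodine and rack_hole3 below 0.007 m) and (horizontal distance between decolor and rack_hole0 below 0.007 m or horizontal distance between decolor and rack_hole1 below 0.007 m or horizontal distance between decolor and rack_hole2 below 0.007 m or horizontal distance between decolor and rack_hole3 below 0.007 m) and (horizontal distance between stain_red and rack_hole0 below 0.007 m or horizontal distance between stain_red and rack_hole1 below 0.007 m or horizontal distance between stain_red and rack_hole2 below 0.007 m or horizontal distance between stain_red and rack_hole3 below 0.007 m) and height (world z) of each of stain_violet, stain_iodine, decolor, stain_red below 0.006 m and angle between each of stain_violet, stain_iodine, decolor, stain_red's own z axis and vertical below 0.2 rad), for 0.2 s.
2. the applicator is lifted out of its dock in the fingers (height (world z) of plate_face above 0.045 m and contact force between the fingers and applicator above 1 N), for 0.1 s.
3. the plate is pressed flat on the spot, the bell's edge on the green band (horizontal distance between plate_face and spot below 0.01 m and height (world z) of plate_face below 0.004 m and angle between applicator's own z axis and vertical below 0.06 rad and value of joint spring_foot between 0.003 and 0.009 m and contact force between the fingers and applicator above 1 N), for 0.3 s.
At the end, for the whole second after the job is handed in: the fingers hold the applicator still, its plate on the desk within 10 mm of the ring's centre, its axis within 0.06 rad of vertical, the spring compressed 3 to 9 mm (bell's edge on the green band); all four stain bottles stand upright on the desk, each within 7 mm of a rack hole's centre (all of step 1 and all of step 3 and linear speed of applicator below 0.01 m/s); the arm keeps its last pose, push and grip.
It fails at once if the sterile plate touches the desk or something else away from the spot (more than 25 mm off its centre) (horizontal distance between plate_face and spot above 0.025 m and (height (world z) of plate_face below 0.003 m or value of joint spring_foot above 0.002 m)).
It fails at once if the spring is bottomed (over 13 mm of its 14 mm) (value of joint spring_foot above 0.013 m).
It fails at once if a bottle is knocked over (leans more than 0.7 rad) (angle between any of stain_violet, stain_iodine, decolor, stain_red, immersion_oil's own z axis and vertical above 0.7 rad).
It also fails if it takes over 54 s, if anything falls off the work surface, if the arm or the gripper's body presses on something with over 40 N, if the wrist force passes 120 N, or if a joint passes its speed limit or range.

## Robot

A 6-joint arm with a two-finger parallel gripper is mounted at the origin on a cart in front of the work surface, level with it; the furniture and walls round the work are solid. World frame = base frame: x ahead of the robot, y to its left, z up, the work surface at z = 0. Lengths are in m, angles in degrees, forces in N, time in s.
With the tool pointing down it reaches from about 0.325 to 0.9 m from the base axis. Payload 6.1 kg.
Tool frame: the origin (TCP) lies at the very end of the fingers, on their centre line; the grasp point (between the pads) lies 19 mm behind it; z points along the fingers, y is the line along which they close (so a half turn about z gives the same grasp; the last joint's range is limited). The gripper opens to 85 mm and grips with 20 to 120 N. Pads are 22 mm wide; open, the fingers measure 114 mm over their backs; the gripper's body (76 mm by 85 mm) begins 54 mm behind the grasp point. The pads swing forward as they close: fully open they stand 13 mm farther back than shut.
Start: joints at [63.02, 12.628, 87.462, -0, 79.91, -7.225], TCP at [0.211, 0.588, 0.231] pointing down, gripper open.
Joint ranges: [-170.65, 170.65], [-52.31, 119.04], [5.05, 147.46], [-71.25, 251.25], [11.57, 151.72], [-153.62, 153.62]. Speed limits (degrees/s): [147.25, 147.25, 172.46, 180, 180, 180].

## Interface

Orientations are given as [roll, pitch, yaw] about the fixed x, y, z axes, in that order (R = Rz(yaw) Ry(pitch) Rx(roll)).
In Python, from workcell import * gives the robot as it stands. The module is installed in compiled form; this text tells all that it offers.
- The arm moves only by the tool play_rows, never from a script. Its argument "moves" is text: rows parted by semicolons, each of 7 numbers parted by spaces: the shift along the tool's x, y, z in mm, then the turn, a rotation vector about the tool's x, y, z in degrees, then the opening, from 0 (shut) to 1 (fully open). In form: x y z rx ry rz hand; .... A call has 1 to 8 rows; each row shifts and turns the commanded pose from where the row before left it, along the tool's axes as they then stand; what a row does not reach is not made up. A row lasts 1/10 s, in which the tool goes at most 50 mm and 8.59 degrees, less where a joint would pass 70% of its speed; a pose out of reach is approached as far as the arm can. A call with a gripper value outside its range is refused whole. The fingers move at their own pace and stop on an object; the grip force is fixed at half the most. Time passes only in rows, so rows that do not move let the fingers close. It gives the time, the measured TCP pose, the force, the opening and the grip force at its end, in the units of the state.
- get_state(): the state, without advancing time (a new reading comes with each control period).
- grab_frame(name): name is "scene" or "top" or "wrist"; returns a dict with "img" (420x560x3 uint8, red, green, blue), "mtx" (3x3 intrinsics, pixels), "R" (3x3) and "t" (3): a world point X has camera coordinates R X + t; the wrist camera has in their place "mount" (4x4, takes a point from camera to tool coordinates, whose origin is the TCP and whose axes are the flange's). Camera axes: x right, y down, z forward; pixel columns grow to the right and rows downward; lengths in m; the calibration is good to about 2 mm. A picture is of the moment at which its call begins: read the wrist's pose just before it. There is no depth.
- sign_off(): hands the job in; it is judged then, once.
The state is a dict: "time_s": time; "qpos": joint angles; "joint_vel": joint speeds; "tau": joint torques, N m; "eef_pos": TCP position; "ee_rot": TCP orientation; "ft_force": force on the tool from outside, world axes, zero at the start; "ft_torque": the same for the moment, N m; "finger_gap": opening from 0.0 (shut) to 1.0 (fully open); "grasp_force": force on a finger pad.
Only numpy, scipy, OpenCV 4.12 (cv2) and the standard library are available. Lean on these libraries where they do the work, as an engineer would, in place of code of your own. Each camera call takes 0.05 s, during which the arm holds its last target. There are 200 camera calls.

## Working session

There is one attempt and no reset: what is moved stays moved. The work goes in short steps, Python scripts to look and compute and a tool call to move; the robot and the scene stay as the last step left them, time stands still between calls to the robot, and variables do not carry over. Pictures are saved under pics/ and viewed, at most 10 in all, crops included, and the job is handed in when it is done.

Besides the shell and the picture viewer there is one more tool, called after ">>>" by a JSON object that holds its "method" and its "body". play_rows: Moves the arm, as the interface text tells. Its arguments: {"type":"object","properties":{"moves":{"type":"string"}},"required":["moves"]}

```bash
mkdir -p pics; python3 - <<'E'
from workcell import *
import cv2,numpy as np,pickle
d={}
for n in("scene","top","wrist"):
    s=get_state() if n=="wrist" else None
    f=grab_frame(n); d[n]=f; cv2.imwrite(f"pics/{n}0.png",f["img"][:,:,::-1])
    print(n,{k:np.round(v,3).tolist() for k,v in f.items() if k!="img"})
print(s)
pickle.dump((d,s),open("f0.pkl","wb"))
E
```

```text
scene {'mtx': [[469.318, 0.0, 280.88], [0.0, 469.318, 205.024], [0.0, 0.0, 1.0]], 'R': [[0.687, -0.727, 0.001], [-0.547, -0.518, -0.658], [0.478, 0.451, -0.753]], 't': [-0.433, 0.373, 0.604]}
top {'mtx': [[392.314, 0.0, 284.205], [0.0, 392.314, 211.201], [0.0, 0.0, 1.0]], 'R': [[0.013, -1.0, 0.003], [-0.978, -0.013, -0.207], [0.207, -0.001, -0.978]], 't': [0.005, 0.606, 0.777]}
wrist {'mtx': [[365.245, 0.0, 282.556], [0.0, 365.245, 212.704], [0.0, 0.0, 1.0]], 'mount': [[0.001, -0.957, -0.291, 0.075], [1.0, 0.001, -0.0, 0.001], [0.0, -0.291, 0.957, -0.142], [0.0, 0.0, 0.0, 1.0]]}
{'time_s': 0.1, 'qpos': array([ 6.30190516e+01,  1.26721842e+01,  8.75195767e+01,  3.19750313e-03,
        7.99140226e+01, -7.22566715e+00]), 'joint_vel': array([ 0.07702874, -0.05992526, -0.04626114,  0.07928145,  0.01914267,
       -0.10985508]), 'tau': array([ 4.26116367e-04, -4.98246467e+01, -3.90541470e+01, -2.20708062e-04,
        5.82142951e-03,  2.05492523e-05]), 'eef_pos': array([0.2109856 , 0.58770804, 0.23028949]), 'ee_rot': array([-1.79895452e+02, -1.64272540e-02,  1.60244141e+02]), 'ft_force': array([ 1.23366453, -1.22489562,  0.57175518]), 'ft_torque': array([0.01677071, 0.00904307, 0.00847296]), 'grasp_force': 0.0, 'finger_gap': 1.0032585320496155}
```

View pics/top0.png

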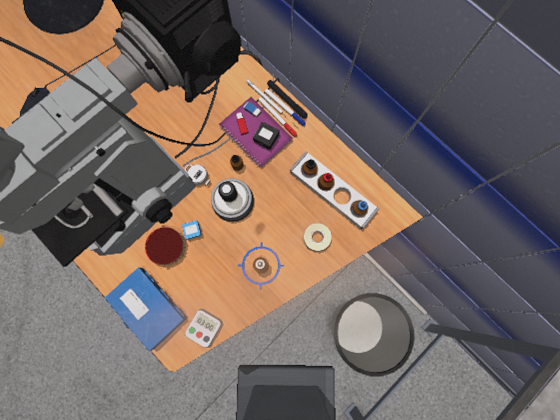

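View pics/scene0.png

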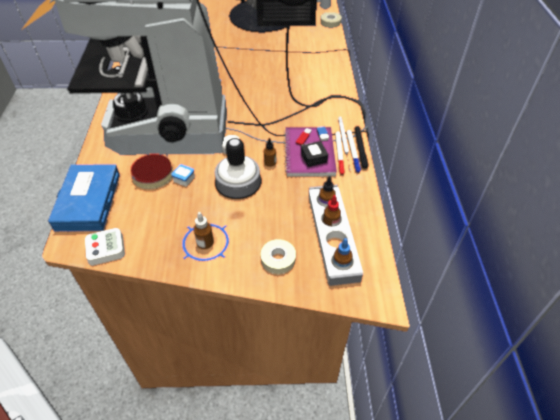

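Top view: ring with the white-necked (iodine) bottle at about (262,265); the rack's free hole is at (342,195), between red and blue; the dock with the applicator is at (231,200). The scene view agrees: ring (205,241), dock (238,178), rack (335,235).

```bash
cat > h.py <<'E'
import numpy as np,cv2,pickle
from scipy.spatial.transform import Rotation as Ro
def pose(f,s=None):
    "camera centre and cam->world rotation"
    if "R" in f: return -f["R"].T@f["t"],f["R"].T
    Rt=Ro.from_euler("xyz",s["ee_rot"],degrees=True).as_matrix(); M=f["mount"]
    return s["eef_pos"]+Rt@M[:3,3],Rt@M[:3,:3]
def cast(f,uv,z,s=None):
    c,R=pose(f,s); uv=np.atleast_2d(uv).astype(float)
    d=np.c_[uv,np.ones(len(uv))]@np.linalg.inv(f["mtx"]).T@R.T
    return (c+d*((z-c[2])/d[:,2])[:,None])[:,:2]
def proj(f,X,s=None):
    c,R=pose(f,s); p=(np.atleast_2d(X)-c)@R@f["mtx"].T
    return p[:,:2]/p[:,2:]
def circ(P):
    "least-squares circle, trimmed"
    for _ in range(4):
        A=np.c_[2*P,np.ones(len(P))]; x=np.linalg.lstsq(A,(P**2).sum(1),rcond=None)[0]
        r=np.sqrt(x[2]+x[:2]@x[:2]); e=abs(np.hypot(*(P-x[:2]).T)-r); P=P[e<=max(2.5*np.median(e),5e-4)]
    return x[:2],r,len(P)
E
python3 - <<'E'
from h import *
d,s=pickle.load(open("f0.pkl","rb"))
def hsv(f): return cv2.cvtColor(f["img"],cv2.COLOR_RGB2HSV)
for n,box in(("top",(235,240,290,292)),("scene",(170,215,240,270))):
    f=d[n];h=hsv(f);m=cv2.inRange(h,(100,70,60),(130,255,255));k=np.zeros_like(m);x0,y0,x1,y1=box;k[y0:y1,x0:x1]=m[y0:y1,x0:x1]
    v,u=np.nonzero(k);P=cast(f,np.c_[u,v],0);print(n,"ring",circ(P))
f=d["top"]
# applicator handle top z~.107 , bottle nozzle top z .087
print("dock rough",cast(f,(229,187),.107),cast(f,(231,200),.035))
print("bottle",cast(f,(260,262),.087),cast(d["scene"],(200,214),.087))
h=hsv(f);m=cv2.inRange(h,(0,0,150),(179,60,255));k=np.zeros_like(m);k[145:235,283:385]=m[145:235,283:385]
c=max(cv2.findContours(k,0,1)[0],key=cv2.contourArea)
r=cv2.minAreaRect(c);b=cv2.boxPoints(r);print("rackbox",b);print(cast(f,b,.025))
print("hole",cast(f,(342,196),.024)); 
for q in((310,164),(326,178),(361,206)): print("bottle top",cast(f,q,.087))
E
python3 - <<'E'
import cv2
a=cv2.imread('pics/top0.png')[145:295,180:385];cv2.imwrite('pics/c0.png',cv2.resize(a,(800,585),interpolation=2))
E
```

```text
top ring (array([0.49599284, 0.06442132]), np.float64(0.040514586555811055), 170)
scene ring (array([0.49540156, 0.06608809]), np.float64(0.04044000102218459), 175)
dock rough [[0.64633369 0.12712733]] [[0.63621023 0.13190391]]
bottle [[0.49552913 0.06068778]] [[0.49195348 0.05966231]]
rackbox [[289.26282 169.73378]
 [304.85156 149.98805]
 [378.61432 208.22185]
 [363.02557 227.96758]]
[[ 0.71181439  0.00268237]
 [ 0.76020356 -0.03297122]
 [ 0.62421763 -0.19907077]
 [ 0.57876101 -0.16272591]]
hole [[ 0.65164669 -0.11738825]]
bottle top [[ 0.70509819 -0.04067543]]
bottle top [[ 0.67445683 -0.07457069]]
bottle top [[ 0.61462798 -0.14711591]]
```

View pics/c0.png

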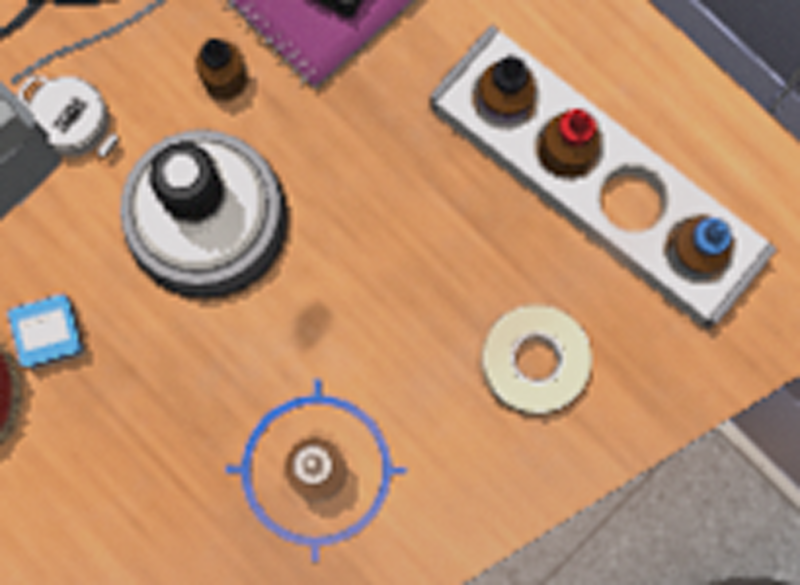

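```bash
cat >> h.py <<'E'
def plan(s,wps,n,hand,yaw=None):
    "rows from the measured state: waypoints (xyz), n rows each; turn about tool z spread evenly; tool level"
    p=np.array(s["eef_pos"]);a=s["ee_rot"][2];N=sum(n);dy=0 if yaw is None else (yaw-a+180)%360-180
    for w,k in zip(wps,n):
        for i in range(k):
            q=p+(np.array(w)-p)/(k-i); R=Ro.from_euler("xyz",[180,0,a],degrees=True).as_matrix()
            t=R.T@(q-p); tz=round(-dy/N,1)
            tr=np.round(t*1000,1); p=p+R@(tr/1000); a-=tz
            print(*tr,0,0,tz,hand,end=";\n")
    print("end",p,a)
E
python3 - <<'E'
from h import *
from workcell import *
d,s=pickle.load(open("f0.pkl","rb"))
f=d["top"]
for q in((175,205),(150,160),(100,250),(185,160)): print(q,cast(f,q,0),cast(f,q,.1))
plan(get_state(),[(.40,.12,.30),(.55,.02,.26)],[12,4],1,50)
E
```

```text
(175, 205) [[0.63092212 0.26571379]] [[0.60848257 0.23724696]]
(150, 160) [[0.73937692 0.3326197 ]] [[0.7046895  0.29659714]]
(100, 250) [[0.5245488  0.42738606]] [[0.51412205 0.38066148]]
(185, 160) [[0.7405592  0.24976245]] [[0.70573827 0.22309701]]
-28.0 -31.4 -5.8 0 0 6.9 1;
-31.6 -27.8 -5.8 0 0 6.9 1;
-34.7 -23.8 -5.8 0 0 6.9 1;
-37.3 -19.4 -5.8 0 0 6.9 1;
-39.3 -14.8 -5.8 0 0 6.9 1;
-40.8 -10.0 -5.8 0 0 6.9 1;
-41.7 -5.0 -5.8 0 0 6.9 1;
-42.0 0.0 -5.8 0 0 6.9 1;
-41.7 5.1 -5.8 0 0 6.9 1;
-40.9 10.1 -5.8 0 0 6.9 1;
-39.3 14.9 -5.8 0 0 6.9 1;
-37.3 19.4 -5.8 0 0 6.9 1;
-16.2 42.0 10.0 0 0 6.9 1;
-11.1 43.7 10.0 0 0 6.9 1;
-5.8 44.7 10.0 0 0 6.9 1;
-0.3 45.1 10.0 0 0 6.9 1;
end [0.54996745 0.0200141  0.26004604] 49.8451250021263
```

>>> {"method": "play_rows", "body": {"moves": "-28 -31.4 -6 0 0 6.9 1;-31.6 -27.8 -6 0 0 6.9 1;-34.7 -23.8 -6 0 0 6.9 1;-37.3 -19.4 -6 0 0 6.9 1;-39.3 -14.8 -6 0 0 6.9 1;-40.8 -10 -6 0 0 6.9 1;-41.7 -5 -6 0 0 6.9 1;-42 0 -6 0 0 6.9 1"}}

```text
time_s: 0.95
eef_pos: [0.3373, 0.2748, 0.2794]
ee_rot: [180.0, 0.0, 104.8]
ft_force: [1.1, -0.3, 0.5]
finger_gap: 1.0
grasp_force: 0.0
```

>>> {"method": "play_rows", "body": {"moves": "-41.7 5.1 -6 0 0 6.9 1;-40.9 10.1 -6 0 0 6.9 1;-39.3 14.9 -6 0 0 6.9 1;-37.3 19.4 -6 0 0 6.9 1;-16.2 42 10 0 0 6.9 1;-11.1 43.7 10 0 0 6.9 1;-5.8 44.7 10 0 0 6.9 1;-0.3 45.1 10 0 0 6.9 1"}}

```text
time_s: 1.75
eef_pos: [0.5513, 0.019, 0.2627]
ee_rot: [-180.0, -0.0, 49.5]
ft_force: [0.1, 1.2, 0.7]
finger_gap: 1.003
grasp_force: 0.0
```

>>> {"method": "play_rows", "body": {"moves": "0 0 0 0 0 0 1;0 0 0 0 0 0 1"}}

```text
time_s: 1.95
eef_pos: [0.5498, 0.0198, 0.2616]
ee_rot: [-179.8, 0.1, 49.8]
ft_force: [0.1, 0.2, 0.5]
finger_gap: 1.002
grasp_force: 0.0
```

```bash
python3 - <<'E'
from h import *
from workcell import *
s=get_state();f=grab_frame("wrist");pickle.dump((f,s),open("f1.pkl","wb"))
cv2.imwrite("pics/w1.png",cv2.resize(f["img"][:,:,::-1],(800,600)));print(s["time_s"],s["eef_pos"],s["ee_rot"],s["qpos"])
E
```

```text
1.95 [0.54983847 0.01984026 0.26159892] [-1.79819992e+02  1.06371320e-01  4.98011200e+01] [-6.15446104e+00  1.45240109e+00  9.64358246e+01  1.27498314e-02
  8.23204801e+01  3.40428593e+01]
```

View pics/w1.png

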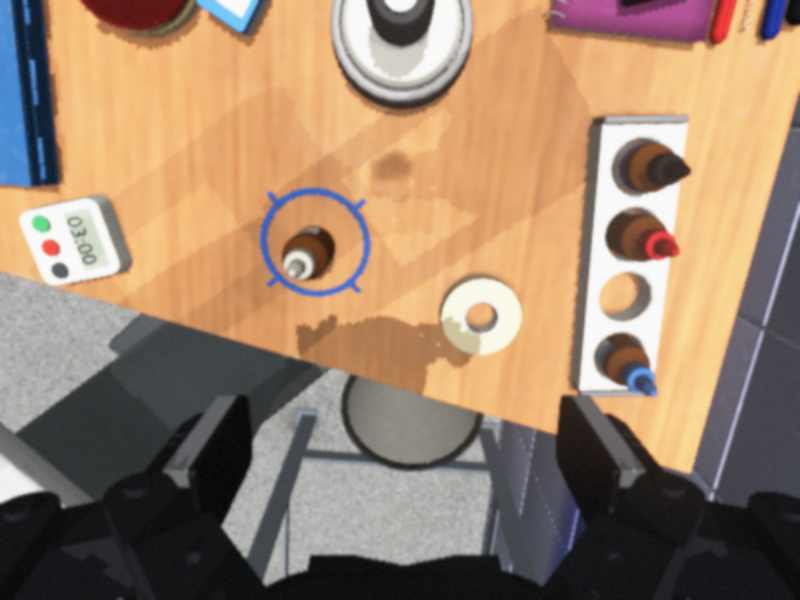

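The wrist view shows the ring at (315,242) with the bottle inside it, nozzle tip at (294,270). The rack is at the right with its free hole at (625,297), and the dock is at (402,45), in 800x600 pixels. Now I'll measure these.

```bash
python3 - <<'E'
from h import *
f,s=pickle.load(open("f1.pkl","rb"))
h=cv2.cvtColor(f["img"],cv2.COLOR_RGB2HSV)
def box(m,x0,y0,x1,y1):
    k=np.zeros_like(m);k[y0:y1,x0:x1]=m[y0:y1,x0:x1];return k
def pts(m): v,u=np.nonzero(m);return np.c_[u,v]
ring=box(cv2.inRange(h,(105,90,60),(130,255,255)),180,128,262,210)
P=cast(f,pts(ring),0,s);print("ring",circ(P))
w=box(cv2.inRange(h,(0,0,140),(179,60,255)),398,75,490,280)
c=max(cv2.findContours(w,0,1)[0],key=cv2.contourArea)
b=cv2.boxPoints(cv2.minAreaRect(c));B=cast(f,b,.025,s);print("rack corners",B,"mean",B.mean(0))
e=[np.linalg.norm(B[i]-B[(i+1)%4]) for i in range(4)];print("sides",e,[np.degrees(np.arctan2(*(B[(i+1)%4]-B[i])[::-1])) for i in(0,1)])
# hole: wood-coloured inside at rack top
k=box(cv2.inRange(h,(5,60,100),(25,255,255)),415,188,460,228)
c=max(cv2.findContours(k,0,1)[0],key=cv2.contourArea)[:,0];print("hole px",c.mean(0),c.min(0),c.max(0))
hp=box(255-w,412,185,462,230)
n,l,st,ce=cv2.connectedComponentsWithStats(hp);print(st.tolist(),ce.tolist())
j=l[208,437];cc=max(cv2.findContours((l==j).astype(np.uint8),0,1)[0],key=cv2.contourArea)[:,0]
print("hole@.024",circ(cast(f,cc,.024,s)))
# bottle tips
for n,q in dict(violet=(688,171),red=(676,250),blue=(652,390),iod=(291,272)).items(): print(n,cast(f,np.array(q)*.7,.087,s))
d,_=pickle.load(open("f0.pkl","rb"));print("hole top",cast(d["top"],(342.5,195.5),.024))
# dock: bell top rim & handle in top image
print("dock handle wrist",cast(f,np.array((402,3))*.7,.107,s))
E
```

```text
ring (array([0.49577671, 0.06614707]), np.float64(0.0404844177462416), 736)
rack corners [[ 0.57889655 -0.15795097]
 [ 0.71540579  0.00929821]
 [ 0.75743153 -0.03261974]
 [ 0.62790015 -0.20810424]] mean [ 0.66990851 -0.09734419]
sides [np.float64(0.21588668455403384), np.float64(0.05935720039264843), np.float64(0.21811278894659034), np.float64(0.07011920764099795)] [np.float64(50.77858215818564), np.float64(-44.92642545448263)]
hole px [433.34567901 205.12345679] [420 191] [447 219]
[[0, 0, 560, 420, 234348], [420, 191, 35, 31, 851], [438, 222, 1, 1, 1]] [[278.9266646184307, 209.51232355300664], [437.19858989424205, 206.09165687426557], [438.0, 222.0]]
hole@.024 (array([ 0.65338717, -0.11378092]), np.float64(0.01826742616046746), 63)
violet [[ 0.71490808 -0.04153652]]
red [[ 0.68467845 -0.07760796]]
blue [[ 0.6224317 -0.1490478]]
iod [[0.49416609 0.06481376]]
hole top [[ 0.65283006 -0.11854169]]
dock handle wrist [[0.64037269 0.13034549]]
```

```bash
python3 - <<'E'
from h import *
from workcell import *
plan(get_state(),[(.495,.0655,.14)],[4],1,49.5)
E
```

```text
-0.2 -17.7 30.7 0 0 0.1 1;
-0.2 -17.7 30.7 0 0 0.1 1;
-0.3 -17.7 30.7 0 0 0.1 1;
-0.3 -17.7 30.6 0 0 0.1 1;
end [0.49501938 0.06552906 0.14001547] 49.46932421937842
```

>>> {"method": "play_rows", "body": {"moves": "-0.2 -17.7 30.7 0 0 0.1 1;-0.2 -17.7 30.7 0 0 0.1 1;-0.3 -17.7 30.7 0 0 0.1 1;-0.3 -17.7 30.6 0 0 0.1 1;0 0 0 0 0 0 1;0 0 0 0 0 0 1"}}

```text
time_s: 2.6
eef_pos: [0.4956, 0.0661, 0.1421]
ee_rot: [179.9, -0.1, 49.6]
ft_force: [0.4, -0.7, 0.8]
finger_gap: 1.001
grasp_force: 0.0
```

```bash
python3 - <<'E'
from h import *
from workcell import *
s=get_state();f=grab_frame("wrist");pickle.dump((f,s),open("f2.pkl","wb"))
im=f["img"].copy()
for z in(0,.057,.087):
    a=np.linspace(0,6.28,60);r=.0165 if z<.08 else .005
    for u,v in proj(f,np.c_[.495+r*np.cos(a),.0655+r*np.sin(a),0*a+z],s): cv2.circle(im,(int(u),int(v)),0,(0,255,0),-1)
cv2.imwrite("pics/w2.png",cv2.resize(im[:,:,::-1],(800,600)));print(s["eef_pos"],s["ee_rot"])
E
```

```text
[0.49560718 0.06605583 0.14207708] [ 1.79919312e+02 -5.14071695e-02  4.95734125e+01]
```

View pics/w2.png

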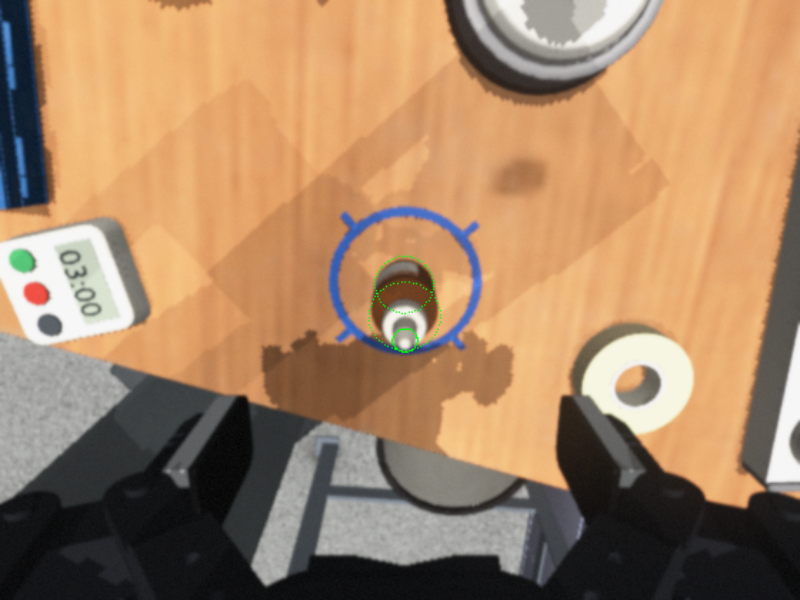

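The view confirms the bottle standing at about (0.495, 0.0655): its tip at (404,341) sits on the overlay, with the ring centre at (406,280). I'll grasp it.

>>> {"method": "play_rows", "body": {"moves": "0 0 30 0 0 0 1;0 0 30 0 0 0 1;0 0 30 0 0 0 1;0 0 20 0 0 0 1;0 0 0 0 0 0 0.2;0 0 0 0 0 0 0.2;0 0 0 0 0 0 0.2;0 0 0 0 0 0 0.2"}}

```text
time_s: 3.45
eef_pos: [0.4975, 0.0655, 0.033]
ee_rot: [179.8, -0.1, 49.4]
ft_force: [-1.1, 1.3, 13.6]
finger_gap: 0.351
grasp_force: 58.3
```

>>> {"method": "play_rows", "body": {"moves": "0 0 0 0 0 0 0.2;0 0 0 0 0 0 0.2;0 0 0 0 0 0 0.2"}}

```text
time_s: 3.75
eef_pos: [0.4976, 0.0655, 0.0331]
ee_rot: [179.8, -0.2, 49.5]
ft_force: [-1.2, 0.6, 6.8]
finger_gap: 0.348
grasp_force: 58.8
```

```bash
python3 - <<'E'
from h import *
from workcell import *
s=get_state();plan(s,[(.497,.0655,.14),(.6545,-.1123,.14)],[3,6],.2,49.5)
E
```

```text
-0.1 -0.1 -35.6 0 0 -0.0 0.2;
-0.1 -0.2 -35.6 0 0 -0.0 0.2;
-0.1 -0.1 -35.7 0 0 -0.0 0.2;
-5.5 39.2 0.0 0 0 -0.0 0.2;
-5.5 39.2 0.0 0 0 -0.0 0.2;
-5.4 39.2 0.0 0 0 -0.0 0.2;
-5.5 39.2 0.0 0 0 -0.0 0.2;
-5.4 39.2 0.0 0 0 -0.0 0.2;
-5.5 39.2 0.0 0 0 -0.0 0.2;
end [ 0.65447003 -0.1123098   0.14000664] 49.45397437522766
```

>>> {"method": "play_rows", "body": {"moves": "0 0 -20 0 0 0 0.2;0 0 -45 0 0 0 0.2;0 0 -45 0 0 0 0.2;-5.5 39.2 0 0 0 0 0.2;-5.5 39.2 0 0 0 0 0.2;-5.5 39.2 0 0 0 0 0.2;-5.5 39.2 0 0 0 0 0.2;-5.5 39.2 0 0 0 0 0.2"}}

```text
time_s: 4.55
eef_pos: [0.6279, -0.0842, 0.1419]
ee_rot: [179.9, -0.0, 49.5]
ft_force: [1.3, 0.7, -0.7]
finger_gap: 0.347
grasp_force: 59.8
```

>>> {"method": "play_rows", "body": {"moves": "-5.5 39.2 0 0 0 0 0.2;0 0 0 0 0 0 0.2;0 0 0 0 0 0 0.2"}}

```text
time_s: 4.85
eef_pos: [0.6529, -0.1133, 0.1409]
ee_rot: [-180.0, -0.0, 49.4]
ft_force: [-1.5, -0.5, -1.6]
finger_gap: 0.349
grasp_force: 59.8
```

```bash
python3 - <<'E'
from h import *
from workcell import *
s=get_state();f=grab_frame("wrist");t=grab_frame("top");sc=grab_frame("scene");pickle.dump((f,s,t,sc),open("f3.pkl","wb"))
im=f["img"].copy()
H=np.array([.6535,-.1135]);ax=np.array([np.cos(np.radians(49.4)),np.sin(np.radians(49.4))])
a=np.linspace(0,6.28,60)
for i in(-48,0,48,96):
  C=H+ax*i/1000
  for r,z in((.020,.024),(.005,.087)):
    for u,v in proj(f,np.c_[C[0]+r*np.cos(a),C[1]+r*np.sin(a),0*a+z],s): cv2.circle(im,(int(u),int(v)),0,(0,255,0),-1)
A=cv2.resize(im[:,:,::-1],(800,600))
cv2.imwrite("pics/w3.png",A);print(s["eef_pos"],s["ee_rot"],s["finger_gap"],s["ft_force"])
E
```

```text
[ 0.65291847 -0.1132546   0.14087994] [-1.79996362e+02 -9.89116741e-03  4.93682505e+01] 0.3494626982435656 [-1.54705581 -0.51726084 -1.62138743]
```

View pics/w3.png

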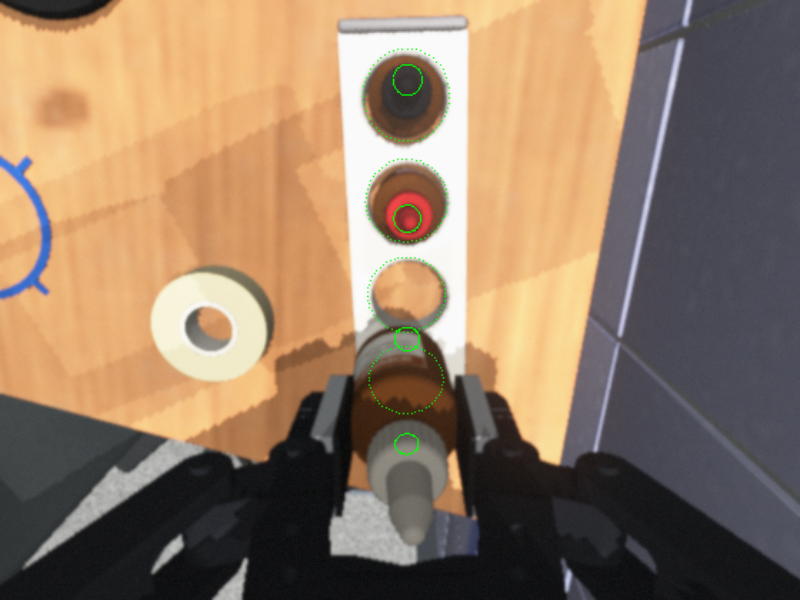

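The rack overlay fits the holes to about 1 mm; the free hole is at (409,294). The held bottle hangs upright with its tip at (413,535). Next, its offset in the hand.

```bash
python3 - <<'E'
from h import *
f,s,t,sc=pickle.load(open("f3.pkl","rb"))
k=np.radians(s["ee_rot"][2]);ax=np.array([np.cos(k),np.sin(k)]);ay=np.array([ax[1],-ax[0]])
for z in(.192,.195,.198):
    p=cast(f,np.array((413,536))*.7,z,s)[0]-s["eef_pos"][:2];print("tip in tool",p@ax,p@ay)
# neck top ring of body (~57 mm): neck left/right edges at rows ~470
p=cast(f,np.array([(368,470),(448,470),(352,410),(458,410)])*.7,.166,s)-s["eef_pos"][:2];print(p@ay)
p=cast(f,np.array((405,333))*.7,.108,s)[0]-s["eef_pos"][:2];print("front bottom edge (expect c+16.5)",p@ax)
h=np.array((409,294))*.7;H=cast(f,h,.024,s)[0];print("hole",H,"rel tool",(H-s["eef_pos"][:2])@ax,(H-s["eef_pos"][:2])@ay)
E
```

```text
tip in tool -0.004172536691321126 0.0012140481614639073
tip in tool -0.0015687648534891878 0.0011481533963005298
tip in tool 0.0010350069843428227 0.0010822586311372367
[-0.01001263  0.01074881 -0.01367263  0.01280701]
front bottom edge (expect c+16.5) 0.010496170205023098
hole [ 0.65509429 -0.11374591] rel tool 0.0010440252384124318 0.0019711904656106163
```

>>> {"method": "play_rows", "body": {"moves": "2 0.7 0 0 0 0 0.2;0 0 30 0 0 0 0.2;0 0 30 0 0 0 0.2;0 0 18 0 0 0 0.2;0 0 10 0 0 0 0.2;0 0 6 0 0 0 0.2"}}

```text
time_s: 5.6
eef_pos: [0.6563, -0.1115, 0.0495]
ee_rot: [179.8, -0.1, 49.5]
ft_force: [0.9, -0.0, -0.1]
finger_gap: 0.344
grasp_force: 60.8
```

>>> {"method": "play_rows", "body": {"moves": "-1 -0.5 5 0 0 0 0.2;0 0 5 0 0 0 0.2;0 0 4 0 0 0 0.2;0 0 0 0 0 0 0.2"}}

```text
time_s: 6.0
eef_pos: [0.6543, -0.1122, 0.0332]
ee_rot: [179.9, -0.0, 49.4]
ft_force: [0.2, -0.9, 3.4]
finger_gap: 0.347
grasp_force: 61.1
```

>>> {"method": "play_rows", "body": {"moves": "0 0 0 0 0 0 1;0 0 0 0 0 0 1;0 0 0 0 0 0 1;0 0 0 0 0 0 1;0 0 -20 0 0 0 1;0 0 -40 0 0 0 1;0 0 -50 0 0 0 1;0 0 -50 0 0 0 1"}}

```text
time_s: 6.8
eef_pos: [0.6527, -0.1116, 0.1934]
ee_rot: [-179.9, 0.0, 49.4]
ft_force: [0.9, 0.4, 0.7]
finger_gap: 0.998
grasp_force: 0.0
```

```bash
python3 - <<'E'
from h import *
from workcell import *
s=get_state();plan(s,[(.57,.05,.20)],[4],1,49.5)
E
```

```text
17.3 -42.0 -1.7 0 0 -0.0 1;
17.2 -42.0 -1.6 0 0 -0.0 1;
17.3 -42.0 -1.7 0 0 -0.0 1;
17.2 -42.0 -1.6 0 0 -0.0 1;
end [0.56995485 0.05000738 0.19999652] 49.44387471253733
```

>>> {"method": "play_rows", "body": {"moves": "17.3 -42 -2 0 0 0 1;17.2 -42 -2 0 0 0 1;17.3 -42 -2 0 0 0 1;17.2 -42 -2 0 0 0 1;0 0 0 0 0 0 1;0 0 0 0 0 0 1"}}

```text
time_s: 7.4
eef_pos: [0.5706, 0.0506, 0.2009]
ee_rot: [180.0, -0.0, 49.6]
ft_force: [-0.3, -0.4, 0.7]
finger_gap: 1.0
grasp_force: 0.0
```

```bash
python3 - <<'E'
from h import *
from workcell import *
s=get_state();f=grab_frame("wrist");t=grab_frame("top");sc=grab_frame("scene");pickle.dump((f,s,t,sc),open("f4.pkl","wb"))
A=f["img"][:,:,::-1];T=cv2.resize(t["img"][145:240,280:385,::-1],None,fx=3,fy=3);S=cv2.resize(sc["img"][165:285,290:370,::-1],None,fx=2.2,fy=2.2)
c=np.zeros((600,800,3),np.uint8);c[:420,:560]=A;c[:S.shape[0],560:560+S.shape[1]]=S;c[300:300+T.shape[0],485:800]=T
cv2.imwrite("pics/w4.png",c);print(s["eef_pos"],s["ee_rot"])
print("oil",cast(t,(236.5,160),.07))
E
```

```text
[0.57056908 0.05057094 0.200908  ] [ 1.79956953e+02 -7.98645237e-03  4.95758687e+01]
oil [[0.71778797 0.11872517]]
```

View pics/w4.png

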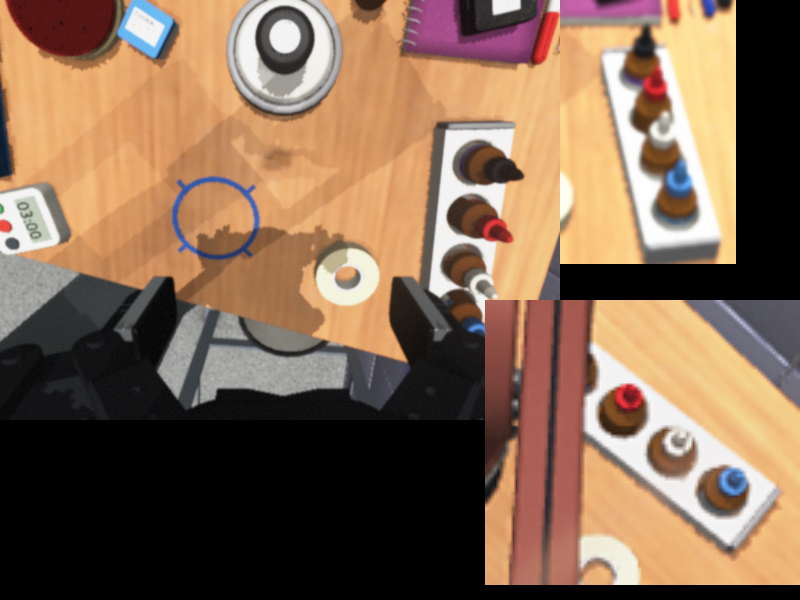

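All four bottles stand in the rack. The ring is free, centred at (216,218); the applicator's cap is at (285,38) in its dock at (284,53).

```bash
python3 - <<'E'
from h import *
f,s,_,_=pickle.load(open("f4.pkl","rb"))
h=cv2.cvtColor(f["img"],cv2.COLOR_RGB2HSV)
def box(m,x0,y0,x1,y1):
    k=np.zeros_like(m);k[y0:y1,x0:x1]=m[y0:y1,x0:x1];return k
def big(m): return max(cv2.findContours(m,0,1)[0],key=cv2.contourArea)[:,0]
v,u=np.nonzero(box(cv2.inRange(h,(105,90,60),(130,255,255)),165,170,270,265))
print("ring",circ(cast(f,np.c_[u,v],0,s)))
cap=big(box(cv2.inRange(h,(0,0,150),(179,60,255)),268,20,302,54)); print("cap",circ(cast(f,cap,.107,s)))
hd=big(box(cv2.inRange(h,(0,0,0),(179,255,110)),250,2,320,78));print("handle",hd.min(0),hd.max(0),circ(cast(f,hd,.107,s)))
wood=cv2.inRange(h,(5,80,60),(25,255,255));k=box(255-wood,220,0,350,125)
k=cv2.morphologyEx(k,cv2.MORPH_OPEN,np.ones((9,9)));c=big(k);c=c[(c[:,1]>30)&(c[:,1]<118)]
print("dock",c.min(0),c.max(0),circ(cast(f,c,.0335,s)))
E
```

```text
ring (array([0.49587955, 0.06618165]), np.float64(0.040463136826780585), 951)
cap (array([0.64312482, 0.13511409]), np.float64(0.008930737425580483), 90)
handle [256   6] [313  74] (array([0.64152844, 0.13344472]), np.float64(0.017521623161264866), 178)
dock [227  31] [341 114] (array([0.64191755, 0.13376658]), np.float64(0.04469981410244029), 185)
```

```bash
python3 - <<'E'
from h import *
from workcell import *
s=get_state();plan(s,[(.6418,.1337,.17),(.6418,.1337,.064)],[4,4],1,49.5)
E
```

```text
27.6 -0.5 7.6 0 0 -0.0 1;
27.6 -0.4 7.6 0 0 -0.0 1;
27.6 -0.5 7.7 0 0 -0.0 1;
27.7 -0.4 7.6 0 0 -0.0 1;
-0.0 -0.0 26.5 0 0 -0.0 1;
-0.0 -0.0 26.5 0 0 -0.0 1;
-0.0 -0.0 26.5 0 0 -0.0 1;
-0.0 -0.0 26.5 0 0 -0.0 1;
end [0.64184379 0.13372821 0.06403539] 49.383033427327256
```

>>> {"method": "play_rows", "body": {"moves": "27.6 -0.5 7.6 0 0 0 1;27.6 -0.4 7.6 0 0 0 1;27.6 -0.5 7.6 0 0 0 1;27.6 -0.4 7.6 0 0 0 1;0 0 0 0 0 0 1;0 0 0 0 0 0 1"}}

```text
time_s: 8.15
eef_pos: [0.6413, 0.1337, 0.1691]
ee_rot: [-179.9, 0.1, 49.4]
ft_force: [0.0, -0.2, 0.5]
finger_gap: 0.997
grasp_force: 0.0
```

>>> {"method": "play_rows", "body": {"moves": "0 0 26 0 0 0 1;0 0 26 0 0 0 1;0 0 26 0 0 0 1;0 0 26 0 0 0 1;0 0 0 0 0 0 1;0 0 0 0 0 0 0.2;0 0 0 0 0 0 0.2;0 0 0 0 0 0 0.2"}}

```text
time_s: 8.95
eef_pos: [0.6427, 0.1346, 0.0686]
ee_rot: [179.9, -0.1, 49.4]
ft_force: [-0.5, -0.3, 0.1]
finger_gap: 0.514
grasp_force: 0.0
```

>>> {"method": "play_rows", "body": {"moves": "0 0 0 0 0 0 0.2;0 0 0 0 0 0 0.2;0 0 0 0 0 0 0.2"}}

```text
time_s: 9.25
eef_pos: [0.6425, 0.1348, 0.0685]
ee_rot: [179.9, -0.1, 49.5]
ft_force: [-0.8, -2.3, 6.9]
finger_gap: 0.404
grasp_force: 59.3
```

>>> {"method": "play_rows", "body": {"moves": "0 0 -5 0 0 0 0.2;0 0 -10 0 0 0 0.2;0 0 -15 0 0 0 0.2;0 0 -20 0 0 0 0.2;0 0 -20 0 0 0 0.2;0 0 0 0 0 0 0.2;0 0 0 0 0 0 0.2"}}

```text
time_s: 9.95
eef_pos: [0.6415, 0.135, 0.137]
ee_rot: [179.9, -0.1, 49.5]
ft_force: [0.3, 0.2, -2.5]
finger_gap: 0.405
grasp_force: 60.4
```

```bash
python3 - <<'E'
from h import *
from workcell import *
s=get_state();print(s["ft_force"],s["eef_pos"]);plan(s,[(.4965,.067,.138)],[6],.2,49.5)
E
```

```text
[ 0.33493023  0.20421725 -2.49385401] [0.64148656 0.13495214 0.13703126]
-24.3 -11.0 -0.2 0 0 -0.0 0.2;
-24.3 -11.0 -0.2 0 0 -0.0 0.2;
-24.3 -11.0 -0.1 0 0 -0.0 0.2;
-24.3 -11.0 -0.2 0 0 -0.0 0.2;
-24.3 -11.0 -0.1 0 0 -0.0 0.2;
-24.4 -11.0 -0.2 0 0 -0.0 0.2;
end [0.49648786 0.0669949  0.13803126] 49.451617752264944
```

>>> {"method": "play_rows", "body": {"moves": "-24.3 -11 0 0 0 0 0.2;-24.3 -11 0 0 0 0 0.2;-24.3 -11 0 0 0 0 0.2;-24.3 -11 0 0 0 0 0.2;-24.3 -11 0 0 0 0 0.2;-24.3 -11 0 0 0 0 0.2;0 0 0 0 0 0 0.2;0 0 0 0 0 0 0.2"}}

```text
time_s: 10.75
eef_pos: [0.4956, 0.0669, 0.1354]
ee_rot: [-179.9, 0.0, 49.4]
ft_force: [-0.3, -0.5, -1.6]
finger_gap: 0.405
grasp_force: 60.5
```

```bash
python3 - <<'E'
from h import *
from workcell import *
s=get_state();sc=grab_frame("scene");f=grab_frame("wrist")
cv2.imwrite("pics/s5.png",np.hstack([cv2.resize(sc["img"][120:280,130:290,::-1],(400,400),interpolation=2),cv2.resize(f["img"][:,70:490,::-1],(400,400))]))
print(s["eef_pos"],s["ee_rot"],s["ft_force"])
E
```

```text
[0.49558282 0.06686875 0.13541811] [-1.79948933e+02  2.65434264e-02  4.94078287e+01] [-0.29321206 -0.45072032 -1.57498221]
```

View pics/s5.png

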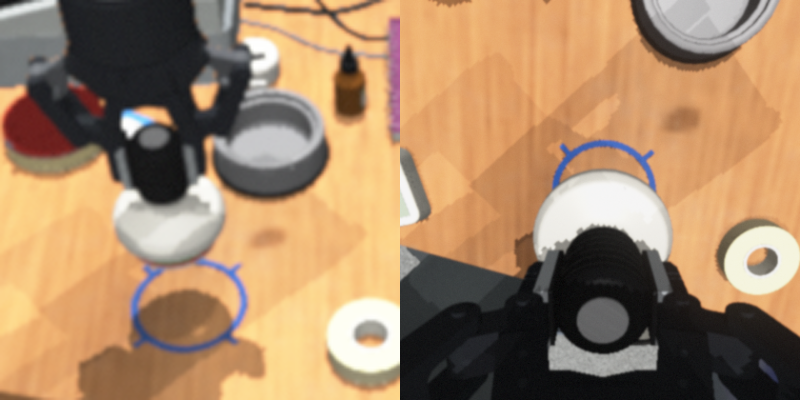

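Left, the scene crop shows the applicator hanging upright over the ring at (190,305). Right, the wrist crop shows the bell centred just above the ring. I'll lower it in steps.

>>> {"method": "play_rows", "body": {"moves": "0.8 0 20 0 0 0 0.2;0 0 20 0 0 0 0.2;0 0 15 0 0 0 0.2;0 0 10 0 0 0 0.2;0 0 5 0 0 0 0.2;0 0 0 0 0 0 0.2;0 0 0 0 0 0 0.2"}}

```text
time_s: 11.55
eef_pos: [0.4974, 0.0676, 0.0668]
ee_rot: [180.0, -0.0, 49.4]
ft_force: [0.4, -0.2, -2.4]
finger_gap: 0.405
grasp_force: 60.5
```

>>> {"method": "play_rows", "body": {"moves": "0 0 2 0 0 0 0.2;0 0 2 0 0 0 0.2;0 0 0 0 0 0 0.2;0 0 0 0 0 0 0.2"}}

```text
time_s: 11.95
eef_pos: [0.4968, 0.0675, 0.0623]
ee_rot: [180.0, -0.0, 49.4]
ft_force: [-0.4, -0.3, -1.8]
finger_gap: 0.404
grasp_force: 60.5
```

>>> {"method": "play_rows", "body": {"moves": "0 0 2 0 0 0 0.2;0 0 2 0 0 0 0.2;0 0 0 0 0 0 0.2;0 0 0 0 0 0 0.2"}}

```text
time_s: 12.35
eef_pos: [0.4969, 0.0675, 0.0584]
ee_rot: [180.0, -0.0, 49.4]
ft_force: [-0.8, -0.3, 0.8]
finger_gap: 0.404
grasp_force: 60.8
```

>>> {"method": "play_rows", "body": {"moves": "0 0 1.5 0 0 0 0.2;0 0 1.5 0 0 0 0.2;0 0 0 0 0 0 0.2;0 0 0 0 0 0 0.2"}}

```text
time_s: 12.75
eef_pos: [0.4969, 0.0675, 0.0554]
ee_rot: [180.0, -0.0, 49.4]
ft_force: [-0.3, -1.0, 1.6]
finger_gap: 0.403
grasp_force: 60.9
```

>>> {"method": "play_rows", "body": {"moves": "0 0 1.5 0 0 0 0.2;0 0 0.5 0 0 0 0.2;0 0 0 0 0 0 0.2;0 0 0 0 0 0 0.2;0 0 0 0 0 0 0.2"}}

```text
time_s: 13.25
eef_pos: [0.4969, 0.0675, 0.0533]
ee_rot: [180.0, -0.0, 49.4]
ft_force: [-0.1, -1.3, 3.3]
finger_gap: 0.401
grasp_force: 61.0
```

```bash
python3 - <<'E'
from h import *
from workcell import *
F=[]
for i in range(6): 
    s=get_state();F.append(s["ft_force"][2]);sc=grab_frame("scene")
f=grab_frame("wrist")
cv2.imwrite("pics/s6.png",np.hstack([cv2.resize(sc["img"][180:280,150:250,::-1],(400,400),interpolation=2),cv2.resize(f["img"][:,70:490,::-1],(400,400))]))
print(s["eef_pos"],s["ee_rot"],F)
E
```

```text
[0.49692764 0.06749476 0.05330859] [ 1.79980183e+02 -1.03467155e-02  4.94475807e+01] [np.float64(3.254700399718453), np.float64(2.500142947983518), np.float64(3.021505136338487), np.float64(3.3262869630319734), np.float64(2.7274450775203154), np.float64(2.894089885675)]
```

View pics/s6.png

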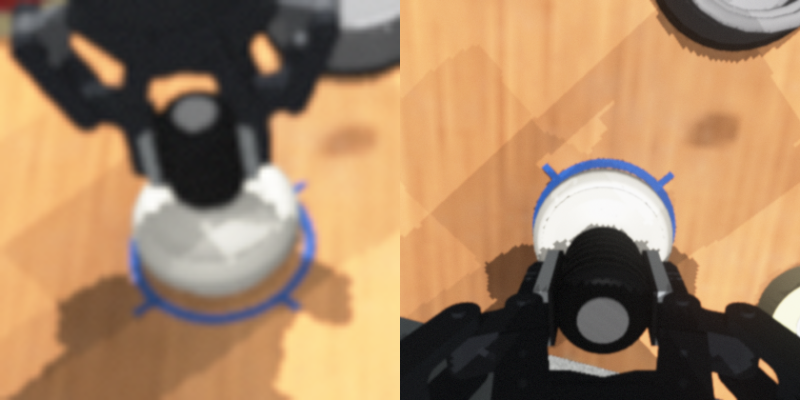

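The bell sits centred in the ring (bell and ring both at x≈604 in the right crop). The spring force is about 5.0 N and travel about 5–6 mm, so it is on the green band. Signing off.

```bash
python3 -c "
from workcell import *
print(sign_off())"
```

```text
the job is handed in; nothing more can be done
None
```

The job is handed in, though no verdict came back: the iodine bottle is in the rack's free hole, and the applicator is held upright and pressed at the ring's centre with about 5 N, roughly 5–6 mm of spring travel by force and arm height, which should put the bell on the green band.

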